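Connect the battery welder with its isolator key and turn the range up three clicks

TASK

Get the blue battery welder ready: take the red isolator key from its wooden stand, drop its T-shaped head through the slot in the yellow plate until the collar sits flat on the plate, and turn it a quarter turn clockwise so that it is locked. Then turn the black range knob exactly three clicks clockwise from where it stands, let go, and leave it resting in that click. Leave the spray tin, the wrench and the red magnet square where they are.

Things in the scene. Friction and masses are not known exactly. Their poses are not given: they have to be found in the camera images.
- welder: Blue portable battery welder fixed on the bench, flat top panel up, 200 (x) x 280 (y) x 120 (z) mm. Origin: centre of its underside, z up. The yellow plate with the slot is at its x = 0, y = +70 mm, the black knob at its x = 0, y = -70 mm. Place and yaw vary.
- key_slot (a point): Centre of the slot's mouth, at the yellow plate's top, level with the panel (120 mm above the bench); axes as the welder's. Slot 40 mm long (x), 14 mm wide (y); plate 8 mm thick over a space 37 mm deep. Hidden stops let a key inserted along x turn only clockwise (seen from above), a quarter turn (about 80 to 100 deg), to lie along y.
- key: Red isolator key, upright in its stand, 84 mm long, about 120 g. Origin: on its axis at the collar's underside (the seat face), z up. Steel T-head 34 (x) x 10 (y) mm, 12 to 22 mm below the origin, on a 10 mm shank; collar 32 mm across, 0 to 8 mm; neck 13 mm across; flat bow 56 (x) x 14 (y) mm, 20 to 62 mm above the origin, in line with the T-head. Same after a half turn.
- key_grip (a point): Centre of the key's bow, 42 mm above the key's origin on its axis; axes as the key's. Pinch the bow's 14 mm thickness along y.
- key_stand: Wooden block fixed on the bench, 75 (x) x 60 (y) x 45 (z) mm. Its top has a pocket 42 (x) x 16 (y) mm, 32 mm deep, where the key's head hangs while the collar rests on the block's top. Origin: centre of its underside. Left or right of the welder; the spray tin is on the other side.
- knob_grip (a point): On the range knob's axis, 32 mm above the welder's panel, at the height to grip. Turns with the knob: x lies along the grip bar towards its white pointer line, z up. The bar is 64 (x) x 16 (y) mm and stands 9 to 45 mm above the panel on a black disc 72 mm across and 8 mm thick.
- knob_mark (a point): Top of the knob's pointer end, 32 mm from the knob's axis, 45 mm above the panel; turns with the knob.
- range_knob (a joint): Range knob's angle, rad, growing clockwise seen from above, 0 to 2.513. Seven detents 0.419 rad (24 deg) apart from 0, each with a white dot on the panel; stops at both ends. Starts in one of the first three. Leaving a detent takes about 0.1 Nm; the released knob springs to the nearest. At 0 the pointer is 72 deg anticlockwise of the welder's x, at 1.257 along it.
- tin: Bystander: spray tin, green label, 68 mm across, 110 mm tall, standing. Leave in place.
- wrench: Bystander: wrench lying flat. Leave in place.
- magnet: Bystander: red welding magnet square, 90 x 90 x 24 mm, lying flat. Leave in place.
Not all that is in view belongs to the job. Of the things shaped like the key, the red one is meant.

How it is judged:
On the way, in this order (a step that is already met when the one before it is completed fails the run):
1. the key's head is through the slot, its collar on the yellow plate, and it is turned a quarter turn (z of key in the frame of key_slot between -0.004 and 0.004 m and horizontal distance between key and key_slot below 0.006 m and angle between key's own z axis and vertical below 0.12 rad and angle between the x axis of key and the x axis of welder, either way round above 1.2 rad), for 0.2 s.
2. with the key locked, the knob stands three clicks clockwise of where it started (all of step 1 and distance of knob_mark from where it was at the start of the episode between 0.0339 and 0.0411 m and value of joint range_knob above 1.05 rad), for 0.3 s.
At the end, for the whole second after the job is handed in: Key collar on the yellow plate (height within 4 mm, centre within 6 mm, tilt under 0.12 rad), T-head across the slot (over 1.2 rad from its length); range knob three clicks (72 deg, within 8) clockwise of its start; both at rest (all of step 2 and velocity of joint range_knob between -0.05 and 0.05 rad/s and linear speed of key below 0.02 m/s); the robot touches nothing.
It fails at once if a bystander was moved by more than 40 mm (distance of any of tin, wrench, magnet from where it was at the start of the episode above 0.04 m).
It also fails if it takes over 58 s, if anything falls off the work surface, if the arm or the gripper's body presses on something with over 40 N, if the wrist force passes 120 N, or if a joint passes its speed limit or range.

ROBOT

A 6-joint arm with a two-finger parallel gripper is mounted at the origin on the work surface. World frame = base frame: x ahead of the robot, y to its left, z up, the work surface at z = 0. Lengths are in m, angles in rad, forces in N, time in s.
With the tool pointing down it reaches from about 0.325 to 0.9 m from the base axis. Payload 6.1 kg.
Tool frame: the origin (TCP) lies on the centre line of the jaws, within the pads' length; the fingertips stand r.tip_reach ahead of it and the grasp point (between the pads) lies 8 mm behind it (r.tip_reach is the distance from the TCP to the fingertips, in m); x points along the fingers, y is the direction in which the jaws open and shut, and the axes are right-handed (so a half turn about x gives the same grasp; the last joint's range is limited). The gripper opens to 85 mm and grips with 20 to 120 N. Pads are 22 mm wide; open, the fingers measure 114 mm over their backs; the gripper's body (76 mm by 85 mm) begins 54 mm behind the grasp point. The pads swing forward as they close: fully open they stand 13 mm farther back than shut.
Start: joints at [1.141, 0.22, 1.526, -0, 1.395, -0.126], TCP at [0.187, 0.596, 0.242] pointing down, gripper open.
Joint ranges: [-2.98, 2.98], [-0.91, 2.08], [0.09, 2.57], [-1.24, 4.39], [0.2, 2.65], [-2.68, 2.68]. Speed limits (rad/s): [2.57, 2.57, 3.01, 3.14, 3.14, 3.14].

INTERFACE

Orientations are given as a unit quaternion [x, y, z, w].
In Python, from rig import observe, viewer, r gives the robot as it stands.
- The arm moves only by the tool carry_out, never from a script. Its argument "motion" is a list of rows, each a list of 3 entries, a list of its own where there are three numbers: the opening, from 0 (shut) to 1 (fully open), then the shift along the tool's x, y, z in m, then the turn about the tool's x in degrees. A call has 1 to 20 rows; each row is the pose to reach, as a shift and turn from the pose commanded when the call began, along the tool's axes at that moment; what a row does not reach only later rows make up. A row lasts 1/10 s, in which the tool goes at most 50 mm and 8.59 degrees, less where a joint would pass 70% of its speed; a pose out of reach is approached as far as the arm can. A call with a gripper value outside its range is refused whole. The fingers move at their own pace and stop on an object; "squeeze" is the grip in N (left out, the last holds). Time passes only in rows, so rows that repeat a pose let the fingers close. It gives the time, the measured TCP pose, the force and the opening at its end, in the units of the state.
- observe(): the state, without advancing time (a new reading comes with each control period).
- viewer.read_camera(name): name is "side" or "top"; returns a dict with "frame" (384x512x3 uint8, red, green, blue), "fx", "fy", "cx", "cy" (pixels), "T" (4x4, takes a point from camera to world coordinates). Camera axes: x right, y up, looking along -z (the intrinsics and any distortion apply to the point x, -y, -z); pixel columns grow to the right and rows downward; lengths in m; the calibration is good to about 2 mm. A picture is of the moment at which its call begins. There is no depth.
- r.sign_off(): hands the job in, once; it reports no verdict.
Trained networks look in a picture, given as the dict that the camera call returned (one of the last four; its "shot" number tells which), for a name from the list of things; names that differ only in an ending like _2 or _b are one class to them, and where a whole thing is asked for, a point or a joint stands for the part that bears it (a point fixed in the world has none). Each returns a list of dicts, best first, with "conf" (0 to 1); they miss things now and then, are a little off and sometimes report something else, mostly with a low value. They report only what shows in the picture. A call takes as long as a camera call. They do not tell look-alikes from the thing itself.
- viewer.boxes_of(picture, thing): "location" ([x, y, z] in m, in world coordinates, good to about 4 mm: the middle of the surface that is visible of it).
The state is a dict: "time": time; "joint_positions": joint angles; "qvel": joint speeds; "joint_efforts": joint torques, N m; "eef_pos": TCP position; "orientation": TCP orientation; "contact_force": force on the tool from outside, world axes, zero at the start; "wrist_torque": the same for the moment, N m; "grip_width": finger opening in m.
Only numpy, scipy, OpenCV 4.12 (cv2) and the standard library are available. Lean on these libraries where they do the work, as an engineer would, in place of code of your own. Each camera call takes 0.05 s, during which the arm holds its last target. There are 200 camera calls.

## Working session

There is one attempt and no reset: what is moved stays moved. The work goes in short steps, Python scripts to look and compute and a tool call to move; the robot and the scene stay as the last step left them, time stands still between calls to the robot, and variables do not carry over. Pictures are saved under pics/ and viewed, about 8 in all and at most 12, crops included, and the job is handed in when it is done.

Besides the shell and the picture viewer there is one more tool, called after "Emit:" as a command line: name --argument value ..., lists and objects as JSON in quotes. carry_out: Moves the arm, as the interface text tells. Its arguments: {"type":"object","properties":{"motion":{"type":"array"},"squeeze":{"type":"number"}},"required":["motion"]}

```bash
mkdir -p pics; ls
python3 - <<'E'
from rig import observe, viewer, r
import cv2, numpy as np
print({k:np.round(v,4).tolist() for k,v in observe().items()}, r.tip_reach)
a=[]
for n in("top","side"):
    p=viewer.read_camera(n); 
    cv2.imwrite(f"pics/{n}0.png",p["frame"][:,:,::-1])
    print(n,p["fx"],p["fy"],p["cx"],p["cy"],np.round(p["T"],4).tolist(),p.keys())
    for t in("welder","key","key_stand","range_knob","knob_grip","key_slot","tin","wrench","magnet"):
        try: print(t,[(np.round(d["location"],3).tolist(),round(d["conf"],2)) for d in viewer.boxes_of(p,t)][:4])
        except Exception as e: print(t,e)
E
```

```text
pics
{'time': 0.0, 'joint_positions': [1.1409, 0.2212, 1.5277, -0.0, 1.3947, -0.1261], 'qvel': [0.0009, 0.0003, -0.0021, 0.0004, 0.0014, 0.0014], 'joint_efforts': [0.0016, -49.6898, -38.9405, -0.0001, 0.0107, 0.0], 'eef_pos': [0.1867, 0.5958, 0.2412], 'orientation': [0.1063, 0.6992, -0.1077, 0.6988], 'contact_force': [0.2826, 0.0168, -0.3247], 'wrist_torque': [0.0149, -0.025, 0.0273], 'grip_width': 0.0856} 0.011
top 382.8837401638677 382.8837401638677 252.60978215872922 191.80232291175702 [[0.0256, 0.9923, -0.1213, 0.3353], [-0.9996, 0.0265, 0.0066, 0.0072], [0.0098, 0.1211, 0.9926, 1.2145], [0.0, 0.0, 0.0, 1.0]] dict_keys(['frame', 'fx', 'fy', 'cx', 'cy', 'T', 'shot'])
welder [([0.569, -0.018, 0.118], 0.77), ([0.569, -0.082, 0.125], 0.6)]
key [([0.265, -0.322, 0.081], 0.66), ([0.462, -0.307, 0.097], 0.65), ([0.359, -0.296, 0.081], 0.59), ([0.324, -0.13, 0.082], 0.44)]
key_stand [([0.456, -0.304, 0.05], 0.64)]
range_knob [([0.566, -0.088, 0.129], 0.78)]
knob_grip [([0.568, -0.086, 0.128], 0.79)]
key_slot [([0.572, -0.016, 0.124], 0.97)]
tin [([0.491, 0.337, 0.113], 0.78), ([0.575, -0.016, 0.123], 0.58)]
wrench [([0.707, 0.301, 0.008], 0.81)]
magnet [([0.678, -0.288, 0.019], 0.65)]
side 348.8717883404094 348.8717883404094 249.33785872452572 188.68670018246218 [[0.831, 0.2826, -0.4792, 0.0921], [-0.5563, 0.4152, -0.7198, -0.59], [-0.0045, 0.8647, 0.5022, 0.5585], [0.0, 0.0, 0.0, 1.0]] dict_keys(['frame', 'fx', 'fy', 'cx', 'cy', 'T', 'shot'])
welder [([0.54, -0.102, 0.114], 0.84)]
key [([0.35, -0.313, 0.066], 0.92), ([0.316, -0.153, 0.068], 0.9), ([0.27, -0.332, 0.083], 0.88), ([0.452, -0.321, 0.095], 0.68)]
key_stand [([0.439, -0.327, 0.046], 0.55)]
range_knob [([0.558, -0.1, 0.129], 0.91)]
knob_grip [([0.56, -0.106, 0.128], 0.85)]
key_slot [([0.539, -0.104, 0.117], 0.96)]
tin [([0.482, 0.323, 0.07], 0.73)]
wrench [([0.436, -0.33, 0.046], 0.58), ([0.732, 0.344, 0.006], 0.41)]
magnet []
```

Run:
```python
import cv2
for n in("top","side"):
    a=cv2.imread(f"pics/{n}0.png"); cv2.imwrite(f"pics/{n}0b.png",cv2.resize(a,(800,600),interpolation=cv2.INTER_CUBIC))
```

```text
(no output)
```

View pics/top0b.png

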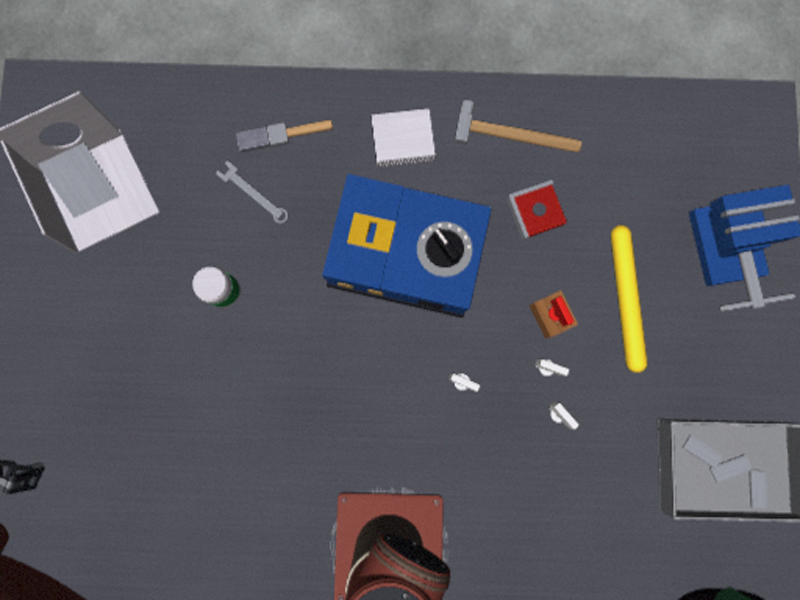

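View pics/side0b.png

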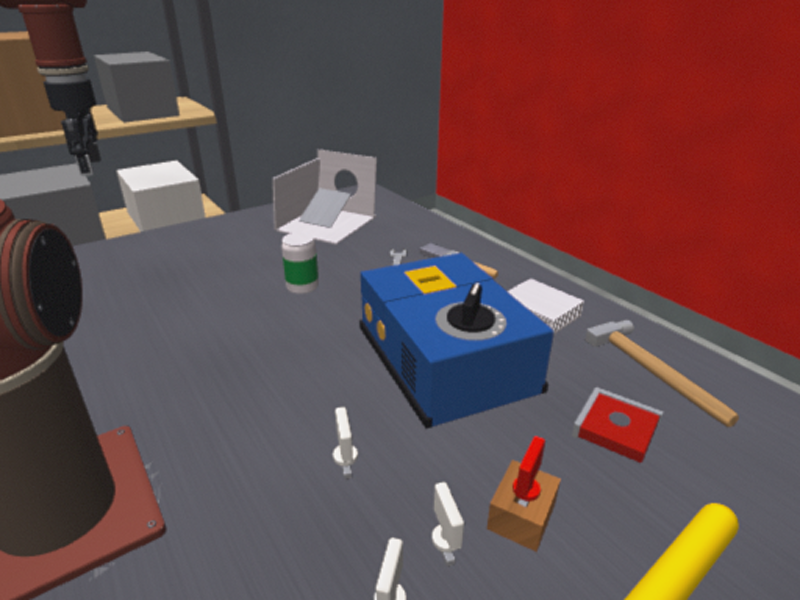

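The top view shows the welder with its yellow plate at about (371,232) and the knob at (444,247), pointer up-left. The red key is in its stand at (558,313), with three white look-alikes nearer the robot. The tin is far left at (212,287). Next I'll rectify both views onto known planes and measure.

```bash
cat > h.py <<'E'
import numpy as np, cv2
from rig import observe, viewer, r
def proj(p,X):
    X=np.atleast_2d(X); T=np.linalg.inv(p["T"]); c=X@T[:3,:3].T+T[:3,3]
    return np.c_[p["cx"]+p["fx"]*c[:,0]/-c[:,2], p["cy"]-p["fy"]*c[:,1]/-c[:,2]]
def ray(p,uv):
    uv=np.atleast_2d(uv); d=np.c_[(uv[:,0]-p["cx"])/p["fx"],-(uv[:,1]-p["cy"])/p["fy"],-np.ones(len(uv))]
    return p["T"][:3,3], d@np.array(p["T"])[:3,:3].T
def onz(p,uv,z):
    o,d=ray(p,uv); return o+d*((z-o[2])/d[:,2])[:,None]
def ortho(p,z,cx,cy,half,s):  # px: row=-x, col=-y ; s px per m
    n=int(2*half*s); q=np.float32([[0,0],[n,0],[n,n],[0,n]])
    W=np.array([[cx+half-v/s, cy+half-u/s, z] for u,v in q])
    H=cv2.getPerspectiveTransform(proj(p,W).astype(np.float32),q)
    return cv2.warpPerspective(p["frame"],H,(n,n),flags=cv2.INTER_CUBIC)
def tri(pa,ua,pb,ub):
    A=[];b=[]
    for p,u in((pa,ua),(pb,ub)):
        o,d=ray(p,u); d=d[0]/np.linalg.norm(d[0]); M=np.eye(3)-np.outer(d,d); A.append(M); b.append(M@o)
    A=np.vstack(A);b=np.hstack(b); x,res,_,_=np.linalg.lstsq(A,b,rcond=None); return x,np.sqrt(res)
E
python3 - <<'E'
from h import *
P={n:viewer.read_camera(n) for n in("top","side")}
rows=[]
for n in P:
    rows.append(np.hstack([ortho(P[n],.120,.575,-.05,.14,1000),ortho(P[n],.165,.57,-.10,.07,1900)[:266,:266] if 0 else cv2.resize(ortho(P[n],.165,.565,-.10,.06,1000),(260,280)),cv2.resize(ortho(P[n],.107,.46,-.31,.06,1000),(260,280))]))
cv2.imwrite("pics/orth.png",np.vstack(rows)[:,:,::-1])
# colour blobs
for n in P:
    hsv=cv2.cvtColor(P[n]["frame"],cv2.COLOR_RGB2HSV)
    red=cv2.inRange(hsv,(0,170,90),(6,255,255))|cv2.inRange(hsv,(174,170,90),(180,255,255))
    yel=cv2.inRange(hsv,(20,150,120),(32,255,255))
    for nm,m in(("red",red),("yel",yel)):
        k,l,st,c=cv2.connectedComponentsWithStats(m)
        for i in range(1,k):
            if 25<st[i,4]<2500:
                pts=np.argwhere(l==i)[:,::-1].astype(np.float32); rc=cv2.minAreaRect(pts)
                print(n,nm,st[i],np.round(c[i],1),np.round(cv2.boxPoints(rc),1).tolist())
E
```

```text
top red [330 119  32  32 581] [345.9 134.5] [[329.5, 126.5999984741211], [353.0, 117.69999694824219], [362.20001220703125, 142.3000030517578], [338.70001220703125, 151.10000610351562]]
top red [351 190  16  19 187] [358.2 199.5] [[347.20001220703125, 194.39999389648438], [358.3999938964844, 188.8000030517578], [367.0, 206.0], [355.79998779296875, 211.60000610351562]]
top yel [222 137  31  24 461] [237.3 148.3] [[221.8000030517578, 154.6999969482422], [226.1999969482422, 135.6999969482422], [252.60000610351562, 141.8000030517578], [248.1999969482422, 160.8000030517578]]
top yel [ 391  144   23   94 1211] [401.9 191. ] [[389.70001220703125, 144.60000610351562], [402.79998779296875, 143.10000610351562], [414.20001220703125, 236.5], [401.0, 238.10000610351562]]
side red [ 371  252   51   44 1224] [395.8 273.5] [[369.1000061035156, 278.6000061035156], [381.1000061035156, 249.39999389648438], [421.70001220703125, 266.1000061035156], [409.6000061035156, 295.29998779296875]]
side red [328 279  21  42 483] [338.5 301.7] [[327.1000061035156, 319.0], [330.79998779296875, 277.8999938964844], [348.20001220703125, 279.5], [344.5, 320.6000061035156]]
side yel [260 171  31  17 311] [275.  178.6] [[259.70001220703125, 173.6999969482422], [287.20001220703125, 168.1999969482422], [290.29998779296875, 183.3000030517578], [262.79998779296875, 188.8000030517578]]
side yel [ 400  322   73   62 2109] [440.5 355.5] [[399.6000061035156, 382.70001220703125], [455.8999938964844, 316.29998779296875], [478.8999938964844, 335.79998779296875], [422.70001220703125, 402.20001220703125]]
```

View pics/orth.png

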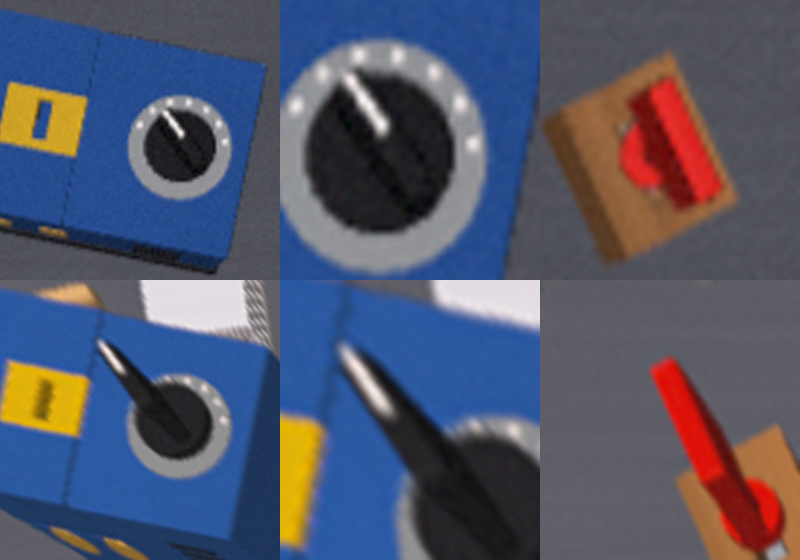

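```bash
cat > fit.py <<'E'
from h import *
from scipy.optimize import minimize
S=4
def box(x0,x1,y0,y1,z0,z1): return np.array([[x,y,z] for x in(x0,x1) for y in(y0,y1) for z in(z0,z1)])
th=np.linspace(0,2*np.pi,32,endpoint=False)
def cyl(rad,z0,z1): return np.vstack([np.c_[rad*np.cos(th),rad*np.sin(th),np.full(32,z)] for z in(z0,z1)])
KEY=[box(-.028,.028,-.007,.007,.020,.062),cyl(.016,0,.008),cyl(.0065,.008,.020)]
def sil(p,q,parts,roi):
    x,y,z,a=q; R=np.array([[np.cos(a),-np.sin(a),0],[np.sin(a),np.cos(a),0],[0,0,1]])
    m=np.zeros(((roi[3]-roi[1])*S,(roi[2]-roi[0])*S),np.uint8)
    for P in parts:
        uv=(proj(p,P@R.T+[x,y,z])+.5-[roi[0],roi[1]])*S*16-8
        cv2.fillConvexPoly(m,cv2.convexHull(np.round(uv).astype(np.int32)),255,shift=4)
    return cv2.resize(m,None,fx=1/S,fy=1/S,interpolation=cv2.INTER_AREA)/255.
def redmask(p,roi):
    f=p["frame"][roi[1]:roi[3],roi[0]:roi[2]].astype(float)
    return np.clip(((f[...,0]-np.maximum(f[...,1],f[...,2]))/np.maximum(f.max(-1),30)-.45)/.4,0,1)
def fitkey(Ps,q0,rois,parts=KEY):
    M=[redmask(p,ro) for p,ro in zip(Ps,rois)]
    c=lambda q:sum(((sil(p,q,parts,ro)-m)**2).sum() for p,ro,m in zip(Ps,rois,M))
    best=None
    for da in(0,.2,-.2):
        q=np.array(q0)+[0,0,0,da]
        s=minimize(c,q,method="Nelder-Mead",options=dict(initial_simplex=np.vstack([q]+[q+d for d in np.diag([.008,.008,.008,.15])]),xatol=1e-4,fatol=1e-3,maxiter=400))
        if best is None or s.fun<best.fun: best=s
    return best
def roiof(p,q,m=12):
    uv=proj(p,box(-.04,.04,-.04,.04,-.03,.07)+np.array(q[:3])); a=np.floor(uv.min(0))-m; b=np.ceil(uv.max(0))+m
    return [int(max(a[0],0)),int(max(a[1],0)),int(min(b[0],512)),int(min(b[1],384))]
E
python3 - <<'E'
from fit import *
P=[viewer.read_camera(n) for n in("top","side")]
q0=[.455,-.312,.045,-1.0]
rs=[[340,180,375,220],[322,272,358,326]]
for a in(-1.0,-.6,-1.3):
    s=fitkey(P,q0[:3]+[a],rs); print("both",np.round(s.x,4),s.fun)
for i in(0,1):
    k=fitkey([P[i]],s.x,[rs[i]]); print("single",i,np.round(k.x,4),k.fun)
for p in P:
    h,sc=.16,4000; im=ortho(p,.12,.575,-.04,h,sc); hsv=cv2.cvtColor(im,cv2.COLOR_RGB2HSV)
    w=lambda u:np.round([.575+h-u[1]/sc,-.04+h-u[0]/sc],4)
    yel=cv2.inRange(hsv,(20,150,100),(34,255,255)); cs=max(cv2.findContours(yel,0,1)[0],key=cv2.contourArea)
    rc=cv2.minAreaRect(cs); print("plate",w(rc[0]),np.array(rc[1])/sc,rc[2])
    g=cv2.inRange(hsv,(0,0,100),(180,75,255)); 
    cands=[c for c in cv2.findContours(g,0,1)[0] if cv2.contourArea(c)>50*sc*sc*1e-6]
    for c in cands:
        e=cv2.fitEllipse(cv2.convexHull(c)); 
        if .08<e[1][1]/sc<.13: 
            print("ring",w(e[0]),np.array(e[1])/sc); pl=np.array(rc[0])-e[0]; print("yaw deg",np.degrees(np.arctan2(pl[0],-pl[1])) - 0, "dist",np.linalg.norm(pl)/sc)
    # slot: dark inside plate
E
```

```text
both [ 0.4495 -0.3021  0.0332 -0.8361] 660.8617376612516
both [ 0.4617 -0.3168  0.0449  0.5266] 71.06623276647626
both [ 0.4615 -0.3168  0.0457 -2.6159] 71.43566677118378
single 0 [ 0.4721 -0.3485 -0.0643 -2.6736] 4.850985177796721
single 1 [ 0.4883 -0.2968  0.0099 -2.6476] 12.349896093693076
plate [0.596  0.0478] [0.07956689 0.05875177] 11.676736831665039
ring [ 0.568  -0.0892] [0.10347977 0.10414447]
yaw deg -78.45565783510635 dist 0.13983436413892134
ring [0.5956 0.0475] [0.08448353 0.10640435]
yaw deg -36.351070282211644 dist 0.00047081703226432256
plate [0.5962 0.0463] [0.0804091 0.0590088] 11.66491985321045
ring [ 0.5692 -0.0888] [0.10378426 0.104426  ]
yaw deg -78.71109477556968 dist 0.1377301212251028
ring [0.597  0.0478] [0.07837917 0.12080775]
yaw deg 116.6273328663486 dist 0.0017263549545362639Traceback (most recent call last):
  File "<stdin>", line 17, in <module>
cv2.error: OpenCV(4.12.0) /io/opencv/modules/imgproc/src/shapedescr.cpp:361: error: (-201:Incorrect size of input array) There should be at least 5 points to fit the ellipse in function 'fitEllipseNoDirect'
```

```bash
cat > mv.py <<'E'
from h import *
from scipy.spatial.transform import Rotation as Ro
def plan(pos,kyaw_deg,st=None):
    """kyaw: yaw of x axis of the held thing (jaws close perpendicular to it)"""
    st=st or observe(); R=Ro.from_quat(st["orientation"]).as_matrix()
    d=R.T@(np.array(pos)-st["eef_pos"]); jy=np.degrees(np.arctan2(R[1,1],R[0,1]))
    t=-(kyaw_deg+90-jy); opts=[(t+180*k) for k in range(-2,3)]
    print("t",round(st["time"],2),"pos",np.round(st["eef_pos"],4),"toolx",np.round(R[:,0],3),"jawyaw",round(jy,2),"j1,j6",np.round(np.array(st["joint_positions"])[[0,5]],3),"F",np.round(st["contact_force"],1),"w",round(st["grip_width"],4))
    print("shift",np.round(d,4),"turn opts",np.round(sorted(opts,key=abs)[:3],1))
E
python3 - <<'E'
from fit import *; from mv import plan
P=[viewer.read_camera(n) for n in("top","side")]
rs=[[340,180,375,220],[322,272,358,326]]
for i in(0,1):
    M=redmask(P[i],rs[i]); c=lambda q:((sil(P[i],[q[0],q[1],.045,q[2]],KEY,rs[i])-M)**2).sum()
    q=np.array([.4617,-.3168,.5]); s=minimize(c,q,method="Nelder-Mead",options=dict(initial_simplex=np.vstack([q]+[q+d for d in np.diag([.006,.006,.1])]),xatol=1e-4,maxiter=300)); print(i,np.round(s.x,4),np.degrees(s.x[2]),s.fun)
plan([.462,-.317,.20],28.5)
# pointer white pixels on top view, z .165
p=P[0]; im=ortho(p,.165,.566,-.09,.05,4000); g=im.min(-1); g=cv2.inRange(g,150,255)
k,l,st,c=cv2.connectedComponentsWithStats(g)
for i in range(1,k):
    if st[i,4]>300:
        pts=np.argwhere(l==i)[:,::-1].astype(np.float32); v=cv2.fitLine(pts,2,0,.01,.01).ravel(); print(st[i],[.566+.05-c[i][1]/4000,-.09+.05-c[i][0]/4000],"line yaw",np.degrees(np.arctan2(-v[0],-v[1])))
E
```

```text
0 [ 0.4611 -0.3171  0.4762] 27.286668388542196 21.838549263520648
1 [ 0.4629 -0.3159  0.5274] 30.220289748138935 44.933815668238196
t 1.3 pos [0.187  0.5964 0.2423] toolx [-0.  0. -1.] jawyaw 72.59 j1,j6 [ 1.141 -0.126] F [ 0.2 -0.4  0.1] w 0.0854
shift [ 0.0423 -0.7893  0.5357] turn opts [ -45.9  134.1 -225.9]
[ 197   39   39   42 1277] [np.float64(0.6009042678151918), np.float64(-0.09405501174628034)] line yaw -147.74013
[ 123   40   45   35 1319] [np.float64(0.6016360879454132), np.float64(-0.07633510235026535)] line yaw -78.094154
[  57   66   46   55 1511] [np.float64(0.593004136333554), np.float64(-0.0594076770350761)] line yaw -25.404013
[ 265   68   38   45 1319] [np.float64(0.5937300985595148), np.float64(-0.11083150113722517)] line yaw -154.85623
[ 104   77   93  114 2706] [np.float64(0.5827177568366593), np.float64(-0.078120103473762)] line yaw -142.5222
[ 315  115   35   57 1444] [np.float64(0.5805945290858726), np.float64(-0.12241655124653739)] line yaw -174.91998
[  12  122   45   48 1469] [np.float64(0.5796262763784887), np.float64(-0.04769469026548672)] line yaw -19.946808
[ 338  189   34   44 1250] [np.float64(0.5633239999999999), np.float64(-0.12867099999999998)] line yaw -7.2538834
[ 27 193   8  78 443] [np.float64(0.5576986455981942), np.float64(-0.04764672686230248)] line yaw -179.54787
```

Emit:
carry_out --motion '[[1, [0, -0.394, 0.4], 134], [1, [0, -0.394, 0.4], 134], [1, [0, -0.394, 0.4], 134], [1, [0, -0.394, 0.4], 134], [1, [0, -0.394, 0.4], 134], [1, [0, -0.394, 0.4], 134], [1, [0, -0.394, 0.4], 134], [1, [0, -0.394, 0.4], 134], [1, [0, -0.394, 0.4], 134], [1, [0, -0.394, 0.4], 134], [1, [0, -0.394, 0.4], 134], [1, [0.042, -0.789, 0.536], 134], [1, [0.042, -0.789, 0.536], 134], [1, [0.042, -0.789, 0.536], 134], [1, [0.042, -0.789, 0.536], 134], [1, [0.042, -0.789, 0.536], 134], [1, [0.042, -0.789, 0.536], 134], [1, [0.042, -0.789, 0.536], 134], [1, [0.042, -0.789, 0.536], 134], [1, [0.042, -0.789, 0.536], 134]]'

```text
time: 3.3
eef_pos: [0.4618, -0.3204, 0.2]
orientation: [-0.685, -0.173, 0.685, -0.174]
contact_force: [0.5, 1.2, -0.7]
grip_width: 0.0856
```

```bash
python3 -c "
from mv import *
plan([.4617,-.3166,.079],28.5)"
```

```text
t 3.3 pos [ 0.4618 -0.3204  0.2   ] toolx [ 0.    -0.001 -1.   ] jawyaw -61.54 j1,j6 [-0.746  0.328] F [ 0.5  1.2 -0.7] w 0.0856
shift [ 0.121  -0.0035 -0.0017] turn opts [  -0.  180. -180.]
```

Emit:
carry_out --motion '[[1, [0.04, 0, 0], 0], [1, [0.08, 0, 0], 0], [1, [0.1, 0, 0], 0], [1, [0.12, 0, 0], 0], [1, [0.12, 0, 0], 0], [1, [0.12, 0, 0], 0]]'

```text
time: 3.9
eef_pos: [0.4624, -0.3168, 0.0805]
orientation: [-0.685, -0.175, 0.685, -0.175]
contact_force: [0.8, -0.2, 0.5]
grip_width: 0.0851
```

```bash
python3 -c "
from mv import *
plan([.4617,-.3166,.079],28.5)
P=[viewer.read_camera(n) for n in('top','side')]
q=proj(P[1],[.46,-.317,.09])[0].astype(int); f=P[1]['frame'][q[1]-60:q[1]+60,q[0]-60:q[0]+60]
q=proj(P[0],[.46,-.317,.09])[0].astype(int); g=P[0]['frame'][q[1]-60:q[1]+60,q[0]-60:q[0]+60]
cv2.imwrite('pics/g1.png',cv2.resize(np.hstack([g,f])[:,:,::-1],(800,400),interpolation=cv2.INTER_CUBIC))"
```

```text
t 3.9 pos [ 0.4624 -0.3168  0.0805] toolx [-0.  0. -1.] jawyaw -61.4 j1,j6 [-0.741  0.33 ] F [ 0.8 -0.2  0.5] w 0.0851
shift [ 0.0015 -0.0006  0.0005] turn opts [ 1.000e-01 -1.799e+02  1.801e+02]
```

View pics/g1.png

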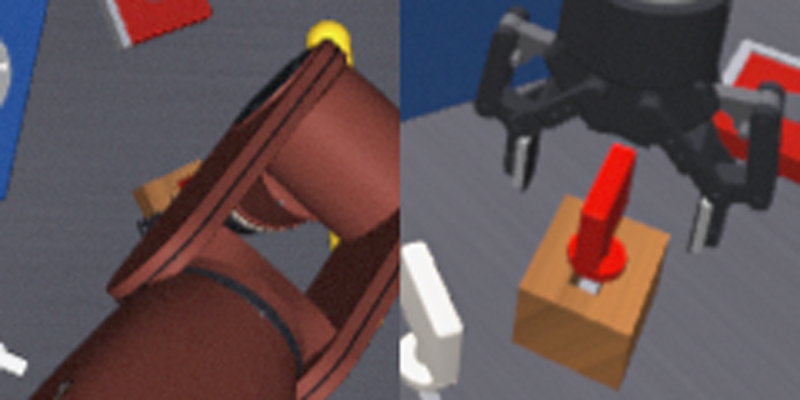

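The crop shows the open jaws straddling the red bow, centred and well aligned. The arm hides the top view. I'll close and lift.

Emit:
carry_out --motion '[[0, [0, 0, 0], 0], [0, [0, 0, 0], 0], [0, [0, 0, 0], 0], [0, [0, 0, 0], 0], [0, [0, 0, 0], 0], [0, [0, 0, 0], 0], [0, [0, 0, 0], 0], [0, [0, 0, 0], 0], [0, [-0.02, 0, 0], 0], [0, [-0.05, 0, 0], 0], [0, [-0.1, 0, 0], 0], [0, [-0.15, 0, 0], 0], [0, [-0.19, 0, 0], 0], [0, [-0.19, 0, 0], 0]]' --squeeze 60

```text
time: 5.4
eef_pos: [0.465, -0.3191, 0.2779]
orientation: [0.688, 0.171, -0.683, 0.178]
contact_force: [0.6, -0.7, 0.1]
grip_width: 0.0131
```

```bash
python3 -c "
from mv import *
plan([.596,.047,.27],168.5)"
```

```text
t 5.4 pos [ 0.465  -0.3191  0.2779] toolx [ 0.009 -0.008 -1.   ] jawyaw -61.4 j1,j6 [-0.741  0.33 ] F [ 0.6 -0.7  0.1] w 0.0131
shift [ 0.0061 -0.2588 -0.2903] turn opts [  40.1 -139.9 -319.9]
```

Emit:
carry_out --motion '[[0, [0, -0.256, -0.291], -140], [0, [0, -0.256, -0.291], -140], [0, [0, -0.256, -0.291], -140], [0, [0, -0.256, -0.291], -140], [0, [0, -0.256, -0.291], -140], [0, [0, -0.256, -0.291], -140], [0, [0, -0.256, -0.291], -140], [0, [0, -0.256, -0.291], -140], [0, [0, -0.256, -0.291], -140], [0, [0, -0.256, -0.291], -140], [0, [0, -0.256, -0.291], -140], [0, [0, -0.256, -0.291], -140], [0, [0, -0.256, -0.291], -140], [0, [0, -0.256, -0.291], -140], [0, [0, -0.256, -0.291], -140], [0, [0, -0.256, -0.291], -140], [0, [0, -0.256, -0.291], -140], [0, [0, -0.256, -0.291], -140], [0, [0, -0.256, -0.291], -140], [0, [0, -0.256, -0.291], -140]]'

```text
time: 7.4
eef_pos: [0.5952, 0.0472, 0.2698]
orientation: [0.071, 0.704, -0.071, 0.703]
contact_force: [-0.3, 0.6, -2.0]
grip_width: 0.0137
```

```bash
python3 -c "
from mv import *
plan([.596,.047,.19],168.5)
P=[viewer.read_camera(n) for n in('top','side')]
o=[]
for p in P:
    q=proj(p,[.596,.047,.19])[0].astype(int); o.append(p['frame'][q[1]-60:q[1]+60,q[0]-60:q[0]+60])
cv2.imwrite('pics/g2.png',cv2.resize(np.hstack(o)[:,:,::-1],(800,400),interpolation=cv2.INTER_CUBIC))"
```

```text
t 7.4 pos [0.5952 0.0472 0.2698] toolx [-0.001  0.    -1.   ] jawyaw 78.53 j1,j6 [-0.053 -1.424] F [-0.3  0.6 -2. ] w 0.0137
shift [ 0.0798 -0.      0.0009] turn opts [   0. -180.  180.]
```

View pics/g2.png

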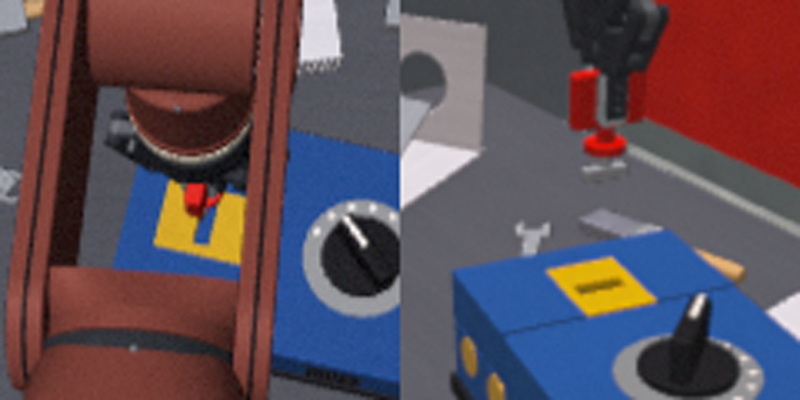

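Emit:
carry_out --motion '[[0, [0.04, 0, 0], 0], [0, [0.07, 0, 0], 0], [0, [0.084, 0, 0.0005], 0], [0, [0.084, 0, 0.0005], 0], [0, [0.084, 0, 0.0005], 0], [0, [0.084, 0, 0.0005], 0]]'

```text
time: 8.1
eef_pos: [0.5973, 0.047, 0.1886]
orientation: [0.07, 0.702, -0.07, 0.705]
contact_force: [0.5, -0.1, -0.3]
grip_width: 0.0132
```

Run:
```python
from fit import *; from mv import plan
plan([.596,.047,.154],168.5)
s=observe(); z0=s["eef_pos"][2]-.034
P=[viewer.read_camera(n) for n in('top','side')]
p=P[1]
q=proj(p,[.596,.047,.15])[0].astype(int); f=p['frame'][q[1]-30:q[1]+30,q[0]-30:q[0]+30]
q2=proj(P[0],[.596,.047,.15])[0].astype(int); g=P[0]['frame'][q2[1]-30:q2[1]+30,q2[0]-30:q2[0]+30]
# overlay predicted seat-face outline and head outline at nominal pose
big=cv2.resize(np.hstack([g,f])[:,:,::-1],(800,400),interpolation=cv2.INTER_CUBIC).copy(); sc=400/60
def draw(X,pp,qq,off,col):
    uv=(proj(pp,X)-(qq-30)+.5)*sc+[off,0]; cv2.polylines(big,[cv2.convexHull(uv.astype(np.int32))],True,col,1)
a=np.radians(-11.5);R=np.array([[np.cos(a),-np.sin(a),0],[np.sin(a),np.cos(a),0],[0,0,1]])
for pp,qq,off in((P[0],q2,0),(p,q,400)):
    T=np.array([s["eef_pos"][0],s["eef_pos"][1],z0])
    draw(cyl(.016,0,.008)+T,pp,qq,off,(0,255,0)); draw(box(-.017,.017,-.005,.005,-.022,-.012)@R.T+T,pp,qq,off,(255,255,0))
    draw(box(-.02,.02,-.007,.007,0,0)@R.T+[.596,.047,.12],pp,qq,off,(255,0,255))
cv2.imwrite('pics/g3.png',big)
```

```text
t 8.1 pos [0.5973 0.047  0.1886] toolx [ 0.004 -0.    -1.   ] jawyaw 78.59 j1,j6 [-0.053 -1.425] F [ 0.5 -0.1 -0.3] w 0.0132
shift [ 0.0346 -0.0003 -0.0014] turn opts [ 1.000e-01 -1.799e+02  1.801e+02]
```

View pics/g3.png

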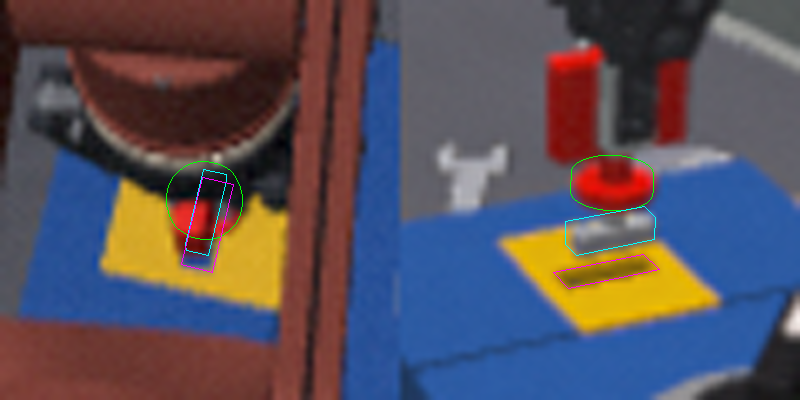

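The overlay in the side view lines up to about 1 mm: the dark slot is centred at (606,271), with the steel head directly above it at about (612,232). I'll descend gently.

Emit:
carry_out --motion '[[0, [0, 0, 0], 0], [0, [0.005, 0, 0], 0], [0, [0.01, 0, 0], 0], [0, [0.014, 0, 0], 0], [0, [0.018, 0, 0], 0], [0, [0.022, 0, 0], 0], [0, [0.024, 0, 0], 0], [0, [0.024, 0, 0], 0], [0, [0.024, 0, 0], 0]]'

```text
time: 9.1
eef_pos: [0.5958, 0.0472, 0.1622]
orientation: [0.07, 0.704, -0.07, 0.703]
contact_force: [-0.8, 0.0, -2.0]
grip_width: 0.0135
```

```bash
python3 -c "
from mv import *
plan([.596,.047,.154],168.5)
p=viewer.read_camera('side')
plan([.596,.047,.154],168.5)
"
```

```text
t 9.1 pos [0.5958 0.0472 0.1622] toolx [-0.  0. -1.] jawyaw 78.6 j1,j6 [-0.053 -1.425] F [-0.8  0.  -2. ] w 0.0135
shift [ 0.0082 -0.0001  0.0002] turn opts [ 1.000e-01 -1.799e+02  1.801e+02]
t 9.15 pos [0.5959 0.0472 0.1623] toolx [-0.  0. -1.] jawyaw 78.6 j1,j6 [-0.053 -1.425] F [ 1.3  0.4 -0.7] w 0.0132
shift [ 0.0083 -0.0001  0.0002] turn opts [ 1.000e-01 -1.799e+02  1.801e+02]
```

Emit:
carry_out --motion '[[0, [0.003, 0, 0], 0], [0, [0.006, 0, 0], 0], [0, [0.008, 0, 0], 0], [0, [0.009, 0, 0], 0], [0, [0.009, 0, 0], 0], [0, [0.009, 0, 0], 0]]'

```text
time: 9.75
eef_pos: [0.5961, 0.047, 0.1554]
orientation: [0.07, 0.703, -0.07, 0.704]
contact_force: [-5.3, 0.2, 10.6]
grip_width: 0.0132
```

```bash
python3 -c "
from mv import *
plan([.596,.047,.154],168.5)
p=viewer.read_camera('side')
q=proj(p,[.596,.047,.15])[0].astype(int); f=p['frame'][q[1]-30:q[1]+30,q[0]-30:q[0]+30]
cv2.imwrite('pics/g4.png',cv2.resize(f[:,:,::-1],(500,500),interpolation=cv2.INTER_CUBIC))
"
```

```text
t 9.75 pos [0.5961 0.047  0.1554] toolx [ 0.001 -0.    -1.   ] jawyaw 78.6 j1,j6 [-0.053 -1.425] F [-5.3  0.2 10.6] w 0.0132
shift [ 0.0014 -0.0001 -0.0001] turn opts [ 1.000e-01 -1.799e+02  1.801e+02]
```

View pics/g4.png

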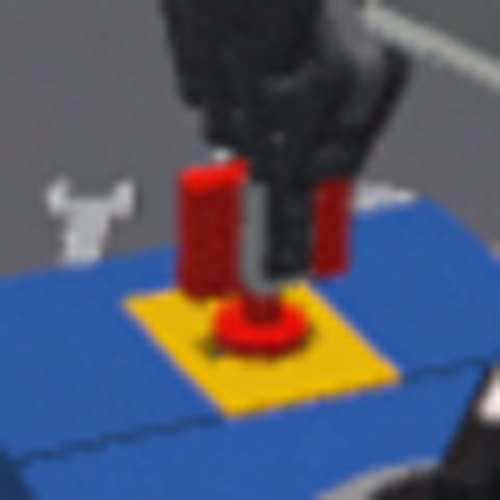

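The collar is on the plate at (260,325), with about 10 N of contact, so the key is seated. Now I'll turn it clockwise.

Emit:
carry_out --motion '[[0, [0, 0, 0], 5], [0, [0, 0, 0], 12], [0, [0, 0, 0], 19], [0, [0, 0, 0], 26], [0, [0, 0, 0], 33], [0, [0, 0, 0], 40], [0, [0, 0, 0], 47], [0, [0, 0, 0], 54], [0, [0, 0, 0], 61], [0, [0, 0, 0], 68], [0, [0, 0, 0], 75], [0, [0, 0, 0], 81], [0, [0, 0, 0], 86], [0, [0, 0, 0], 90], [0, [0, 0, 0], 90], [0, [0, 0, 0], 90]]'

```text
time: 11.4
eef_pos: [0.5981, 0.0471, 0.1555]
orientation: [0.549, 0.447, -0.546, 0.449]
contact_force: [2.7, 1.1, 6.5]
grip_width: 0.0132
```

```bash
python3 -c "
from mv import *
print(observe()['wrist_torque'])
plan([.596,.047,.154],78.5)
p=viewer.read_camera('side')
q=proj(p,[.596,.047,.15])[0].astype(int); f=p['frame'][q[1]-30:q[1]+30,q[0]-30:q[0]+30]
cv2.imwrite('pics/g5.png',cv2.resize(f[:,:,::-1],(500,500),interpolation=cv2.INTER_CUBIC))
"
```

```text
[ 0.21733767 -0.5285857   0.01006422]
t 11.4 pos [0.5981 0.0471 0.1555] toolx [ 0.006  0.    -1.   ] jawyaw -11.4 j1,j6 [-0.053  0.146] F [2.7 1.1 6.5] w 0.0132
shift [ 0.0015 -0.002   0.0005] turn opts [ 1.000e-01 -1.799e+02  1.801e+02]
```

View pics/g5.png

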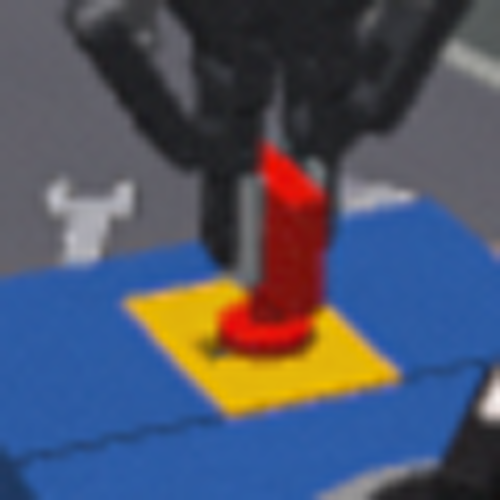

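The bow is now turned across the slot, with the collar still flat on the plate. I'll release and lift.

Emit:
carry_out --motion '[[0.3, [0, 0, 0], 90], [0.6, [0, 0, 0], 90], [1, [0, 0, 0], 90], [1, [0, 0, 0], 90], [1, [0, 0, 0], 90], [1, [0, 0, 0], 90], [1, [0, 0, 0], 90], [1, [-0.02, 0, 0], 90], [1, [-0.06, 0, 0], 90], [1, [-0.1, 0, 0], 90], [1, [-0.11, 0, 0], 90], [1, [-0.11, 0, 0], 90], [1, [-0.11, 0, 0], 90], [1, [-0.11, 0, 0], 90]]'

```text
time: 12.85
eef_pos: [0.5949, 0.0471, 0.2611]
orientation: [-0.702, 0.07, 0.705, 0.07]
contact_force: [0.1, -0.4, -0.8]
grip_width: 0.0852
```

Run:
```python
from fit import *; from mv import plan
plan([.5686,-.089,.26],36.5)
p=viewer.read_camera('side'); ro=roiof(p,[.596,.047,.12],0)
M=redmask(p,ro); M[:, :]=M
c=lambda q:((sil(p,[q[0],q[1],.12,q[2]],KEY,ro)-M)**2).sum()
for a in(1.2,1.37,1.6):
    q=np.array([.596,.047,a]); s=minimize(c,q,method="Nelder-Mead",options=dict(initial_simplex=np.vstack([q]+[q+d for d in np.diag([.006,.006,.1])]),xatol=1e-4,maxiter=300)); print(np.round(s.x,4),np.degrees(s.x[2]),s.fun)
```

```text
t 12.85 pos [0.5949 0.0471 0.2611] toolx [-0.003  0.    -1.   ] jawyaw -101.32 j1,j6 [-0.053  1.715] F [ 0.1 -0.4 -0.8] w 0.0852
shift [ 0.0012  0.1386 -0.0009] turn opts [ -47.8  132.2 -227.8]
[0.5985 0.0477 1.2202] 69.91087569939151 29.97310932382173
[0.5997 0.0492 1.2137] 69.54071534432566 31.84789712639864
[0.5994 0.0488 1.2138] 69.54340155715717 31.13516644236626
```

I repeated "90" in that release call, where turns count from the call's start, so the tool turned again while opening. The key fit now reads about 98° of turn, which is at the clockwise stop and in the allowed range. I'll check it in a picture after moving to the knob.

Emit:
carry_out --motion '[[1, [0, 0.04, 0], -8], [1, [0, 0.08, 0], -16], [1, [0, 0.12, 0], -24], [1, [0, 0.139, 0], -32], [1, [0, 0.139, 0], -40], [1, [0, 0.139, 0], -48], [1, [0, 0.139, 0], -48], [1, [0, 0.139, 0], -48], [1, [0, 0.139, 0], -48]]'

```text
time: 13.8
eef_pos: [0.5682, -0.0889, 0.2627]
orientation: [-0.671, -0.221, 0.672, -0.221]
contact_force: [0.1, 0.3, 0.9]
grip_width: 0.085
```

Run:
```python
from fit import *; from mv import plan
plan([.5686,-.089,.144],36.5)
P=[viewer.read_camera(n) for n in('top','side')]
o=[]
for p in P:
    q=proj(p,[.585,-.02,.15])[0].astype(int); o.append(p['frame'][q[1]-50:q[1]+50,q[0]-50:q[0]+50])
cv2.imwrite('pics/g6.png',cv2.resize(np.hstack(o)[:,:,::-1],(800,400),interpolation=cv2.INTER_CUBIC))
```

```text
t 13.8 pos [ 0.5682 -0.0889  0.2627] toolx [-0.001  0.    -1.   ] jawyaw -53.53 j1,j6 [-0.292  0.642] F [0.1 0.3 0.9] w 0.085
shift [ 0.1187  0.0004 -0.0003] turn opts [  -0.  180. -180.]
```

View pics/g6.png

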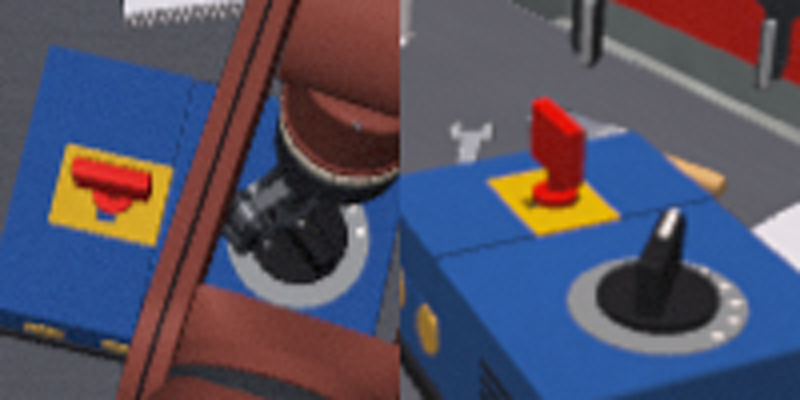

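The key stands upright across the slot with its collar flat: bow at (112,178) in the top crop, collar at (557,190) in the side crop. The knob pointer hasn't moved. I'll descend onto the bar.

Emit:
carry_out --motion '[[1, [0.04, 0, 0], 0], [1, [0.08, 0, 0], 0], [1, [0.1, 0, 0], 0], [1, [0.118, 0, 0], 0], [1, [0.118, 0, 0], 0], [1, [0.118, 0, 0], 0], [0, [0.118, 0, 0], 0], [0, [0.118, 0, 0], 0], [0, [0.118, 0, 0], 0], [0, [0.118, 0, 0], 0], [0, [0.118, 0, 0], 0], [0, [0.118, 0, 0], 0], [0, [0.118, 0, 0], 0], [0, [0.118, 0, 0], 0]]' --squeeze 60

```text
time: 15.3
eef_pos: [0.5683, -0.0889, 0.1459]
orientation: [-0.671, -0.222, 0.671, -0.222]
contact_force: [-3.2, 1.4, 5.7]
grip_width: 0.0151
```

```bash
python3 -c "
from mv import *
print(observe()['wrist_torque'])
plan([.5686,-.089,.144],-35.5)"
```

```text
[0.31246698 0.45178064 0.01319215]
t 15.3 pos [ 0.5683 -0.0889  0.1459] toolx [-0.  0. -1.] jawyaw -53.4 j1,j6 [-0.292  0.639] F [-3.2  1.4  5.7] w 0.0151
shift [ 0.0019  0.0003 -0.0002] turn opts [  72.1 -107.9  252.1]
```

Emit:
carry_out --motion '[[0, [0, 0, 0], 6], [0, [0, 0, 0], 13], [0, [0, 0, 0], 20], [0, [0, 0, 0], 27], [0, [0, 0, 0], 34], [0, [0, 0, 0], 41], [0, [0, 0, 0], 48], [0, [0, 0, 0], 55], [0, [0, 0, 0], 61], [0, [0, 0, 0], 67], [0, [0, 0, 0], 72], [0, [0, 0, 0], 72], [0, [0, 0, 0], 72], [0, [0, 0, 0], 72], [0, [0, 0, 0], 72]]'

```text
time: 16.8
eef_pos: [0.5683, -0.0878, 0.1459]
orientation: [-0.673, 0.214, 0.674, 0.216]
contact_force: [-3.1, 5.9, 6.5]
grip_width: 0.0147
```

```bash
python3 -c "
from mv import *
print(observe()['wrist_torque'])
plan([.5686,-.089,.144],-35.5)"
```

```text
[0.83526334 0.58583125 0.01211267]
t 16.8 pos [ 0.5683 -0.0878  0.1459] toolx [-0.     0.002 -1.   ] jawyaw -125.38 j1,j6 [-0.292  1.896] F [-3.1  5.9  6.5] w 0.0147
shift [ 0.0019  0.0007 -0.001 ] turn opts [ 1.000e-01 -1.799e+02  1.801e+02]
```

Emit:
carry_out --motion '[[0.3, [0, 0, 0], 0], [0.6, [0, 0, 0], 0], [1, [0, 0, 0], 0], [1, [0, 0, 0], 0], [1, [0, 0, 0], 0], [1, [0, 0, 0], 0], [1, [0, 0, 0], 0], [1, [-0.03, 0, 0], 0], [1, [-0.07, 0, 0], 0], [1, [-0.12, 0, 0], 0], [1, [-0.16, 0, 0], 0], [1, [-0.16, 0.05, -0.01], 0], [1, [-0.16, 0.1, -0.02], 0], [1, [-0.16, 0.15, -0.03], 0], [1, [-0.16, 0.2, -0.03], 0], [1, [-0.16, 0.22, -0.03], 0], [1, [-0.16, 0.22, -0.03], 0], [1, [-0.16, 0.22, -0.03], 0]]'

```text
time: 18.6
eef_pos: [0.4653, -0.2859, 0.3054]
orientation: [0.674, -0.215, -0.673, -0.216]
contact_force: [0.1, 0.5, -0.5]
grip_width: 0.0852
```

Run:
```python
from fit import *; from mv import plan
plan([.5686,-.089,.144],-35.5)
P=[viewer.read_camera(n) for n in('top','side')]
o=[]
for p in P:
    q=proj(p,[.585,-.02,.15])[0].astype(int); o.append(p['frame'][q[1]-55:q[1]+55,q[0]-55:q[0]+55])
    for t in("tin","wrench","magnet"): print(t,[(np.round(d["location"],3).tolist(),round(d["conf"],2)) for d in viewer.boxes_of(p,t)][:1])
    ro=roiof(p,[.596,.047,.12],0); M=redmask(p,ro)
    c=lambda q:((sil(p,[q[0],q[1],.12,q[2]],KEY,ro)-M)**2).sum()
    q=np.array([.596,.047,1.25]); s=minimize(c,q,method="Nelder-Mead",options=dict(initial_simplex=np.vstack([q]+[q+d for d in np.diag([.006,.006,.1])]),xatol=1e-4,maxiter=300)); print("key",np.round(s.x,4),"turned",-11.5+180-np.degrees(s.x[2]),s.fun)
cv2.imwrite('pics/g7.png',cv2.resize(np.hstack(o)[:,:,::-1],(800,400),interpolation=cv2.INTER_CUBIC))
p=P[0]; im=ortho(p,.165,.566,-.09,.05,4000); g=cv2.inRange(im.min(-1),140,255)
k,l,st,c=cv2.connectedComponentsWithStats(g)
for i in range(1,k):
    if st[i,4]>1700:
        pts=np.argwhere(l==i)[:,::-1].astype(np.float32); v=cv2.fitLine(pts,2,0,.01,.01).ravel(); print(st[i],[.616-c[i][1]/4000,-.04-c[i][0]/4000],"line yaw",np.degrees(np.arctan2(-v[0],-v[1])))
```

```text
t 18.6 pos [ 0.4653 -0.2859  0.3054] toolx [ 0.  0. -1.] jawyaw -125.49 j1,j6 [-0.696  1.494] F [ 0.1  0.5 -0.5] w 0.0852
shift [ 0.1615 -0.2202  0.0302] turn opts [   0. -180.  180.]
tin [([0.49, 0.336, 0.109], 0.68)]
wrench [([0.704, 0.301, 0.005], 0.71)]
magnet [([0.678, -0.288, 0.023], 0.73)]
key [0.5972 0.0457 1.2999] turned 94.02105349693792 32.57242574737997
tin [([0.484, 0.325, 0.073], 0.96)]
wrench [([0.732, 0.343, 0.006], 0.51)]
magnet [([0.666, -0.297, 0.021], 0.82)]
key [0.5983 0.0475 1.2177] turned 98.7295547641376 30.255742088181847
[    0    37   374   363 49069] [np.float64(0.5599150685769019), np.float64(-0.08599982167967556)] line yaw -95.61075
```

View pics/g7.png

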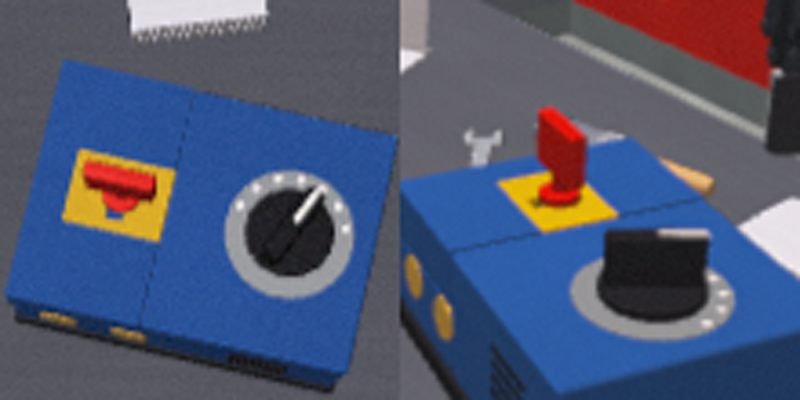

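The pointer, from (297,222) to (322,188), reads about -36° against a target of -35.5° and covers the fifth dot; it started on the second. The key is locked, upright and seated, the bystanders haven't moved, and the arm is clear. I'll hand in.

```bash
python3 -c "
from rig import r,observe
print(r.sign_off(), observe()['time'])"
```

```text
the job is handed in; nothing more can be done
the job is handed in; nothing more can be done
```

The red key is locked in the yellow plate and the range knob stands three clicks clockwise of its start. I handed the job in about 19 s into the 58 s limit, with the arm well clear; no verdict was reported.

- **Key:** it stands upright with its collar on the plate, within about 2 mm of the slot centre. It is turned about 94° by the top view and 99° by the side view. The two fits disagree by about 5°, but both are well above the 69° needed.
- **Knob:** the pointer went from about +37° to -36° (target -35.5°), from the second dot to the fifth. The automatic line fit failed in the last picture, so I read the final angle by eye.
- **Bystanders:** in the top view the tin, wrench and magnet moved at most about 3 mm. The side view missed the magnet at the start, so only the top view compares it.
- **One slip:** in the call that released the key I wrongly repeated the 90° turn, so the gripper kept turning as it opened. The key moved a few degrees further than I meant, but it stayed seated and within the allowed range.

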